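Sort the resin mounts into their felt-lined dishes

ROBOT

A 7-joint arm with a two-finger parallel gripper is mounted at the origin on a cart in front of the work surface, level with it; the furniture and walls round the work are solid. World frame = base frame: x ahead of the robot, y to its left, z up, the work surface at z = 0. Lengths are in m, angles in rad, forces in N, time in s.
With the tool pointing down it reaches from about 0.425 to 0.925 m from the base axis. Payload 6.8 kg.
Tool frame: the origin (TCP) lies midway between the tips of the shut fingers; the grasp point (between the pads) lies 19 mm behind it; y points along the fingers, z is the direction in which the jaws open and shut, and the axes are right-handed (so a half turn about y gives the same grasp; the last joint's range is limited). The gripper opens to 85 mm and grips with 20 to 120 N. Pads are 22 mm wide; open, the fingers measure 114 mm over their backs; the gripper's body (76 mm by 85 mm) begins 54 mm behind the grasp point. The pads swing forward as they close: fully open they stand 13 mm farther back than shut.
Start: joints at [1.076, 0.477, 0.022, 1.555, -0.011, 1.109, -0.083], TCP at [0.255, -0.625, 0.231] pointing down, gripper open.
Joint ranges: [-2.96, 2.96], [-0.34, 2.1], [-1.41, 1.46], [0.24, 2.44], [-1.37, 4.51], [0.17, 1.92], [-2.96, 2.96]. Speed limits (rad/s): [2.39, 2.39, 3.14, 3.14, 3.14, 3.14, 3.14].

INTERFACE

Orientations are given as a unit quaternion [w, x, y, z].
In Python, from station import bot gives the robot as it stands. The module is installed in compiled form; this text tells all that it offers.
- The arm moves only by the shell command python3 -m crank 'ROWS' [FORCE]. ROWS is JSON, a list of rows, each an object with "linear": the shift along the tool's x, y, z in m, a list of three; "dr": the turn, a rotation vector about the tool's x, y, z in degrees, a list of three; "hand": the gripper command: -1 is shut, 1 is fully open, values between are in proportion. A call has 1 to 10 rows; each row is the pose to reach, as a shift and turn from the pose commanded when the call began, along the tool's axes at that moment; what a row does not reach only later rows make up. A row lasts 1/12 s, in which the tool goes at most 41.7 mm and 7.16 degrees, less where a joint would pass 70% of its speed; a pose out of reach is approached as far as the arm can. A call with a gripper value outside its range is refused whole. The fingers move at their own pace and stop on an object; FORCE is the grip in N (left out, the last holds). Time passes only in rows, so rows that repeat a pose let the fingers close. It gives the time, the measured TCP pose, the force and the opening at its end, in the units of the state.
- bot.get_obs(): the state, without advancing time (a new reading comes with each control period).
- bot.read_camera(name): name is "scene" or "top" or "wrist"; returns the picture (480x640x3 uint8, blue, green, red); there is no depth.
- bot.camera_params(name): a dict with "K" (3x3 intrinsics, pixels), "R" (3x3) and "t" (3): a world point X has camera coordinates R X + t; the wrist camera has in their place "hand_eye" (4x4, takes a point from camera to tool coordinates, whose origin is the TCP and whose axes are the tool frame's). Camera axes: x right, y down, z forward; pixel columns grow to the right and rows downward; lengths in m; the calibration is good to about 2 mm. A picture is of the moment at which its call begins: read the wrist's pose just before it. camera_params takes no time and is no camera call.
- bot.hand_in(): hands the job in, once; it reports no verdict.
Trained networks look in the newest picture that a camera, given by its name, has taken for a name from the list of things; names that differ only in an ending like _2 or _b are one class to them, and where a whole thing is asked for, a point or a joint stands for the part that bears it (a point fixed in the world has none). Each returns a list of dicts, best first, with "score" (0 to 1); they miss things now and then, are a little off and sometimes report something else, mostly with a low value. They report only what shows in the picture. A call takes as long as a camera call.
- bot.search_frame(camera, target): "extent" ([left, top, right, bottom] in pixels, round what is visible of it).
- bot.cut_out(camera, target): "pixels" (480x640 bool, what is visible of it) and "extent" ([left, top, right, bottom] in pixels, round what is visible of it).
- bot.place_of(camera, target): "xy" ([column, row] in pixels: a listed point, or the origin of a listed thing).
The state is a dict: "t": time; "q": joint angles; "joint_vel": joint speeds; "joint_torque": joint torques, N m; "eef_pos": TCP position; "tool_rot": TCP orientation; "contact_force": force on the tool from outside, world axes, zero at the start; "torque": the same for the moment, N m; "gripper_width": opening from 0.0 (shut) to 1.0 (fully open).
Only numpy, scipy, OpenCV 4.12 (cv2) and the standard library are available. Lean on these libraries where they do the work, as an engineer would, in place of code of your own. Each camera call takes 0.05 s, during which the arm holds its last target. There are 200 camera calls.

TASK

Put the red, green, amber and white specimen mounts each into the dish of its own colour, lying flat on the felt inside the rim with the polished face up; never tip a mount over. Leave the dishes and the two black mounts where they are.

Things in the scene. Friction and masses are not known exactly. Their poses are not given: they have to be found in the camera images.
- mount_red: red resin mount: an upright round disc 30 mm in diameter and 13 mm high with a small metal section in its polished upper face; loose, about 28 g, stands on the worktop. Origin at the centre of its underside, z up along its axis.
- mount_green: green resin mount: an upright round disc 30 mm in diameter and 18 mm high with a small metal section in its polished upper face; loose, about 28 g, stands on the worktop. Origin at the centre of its underside, z up along its axis.
- mount_amber: amber resin mount: an upright round disc 30 mm in diameter and 15 mm high with a small metal section in its polished upper face; loose, about 28 g, stands on the worktop. Origin at the centre of its underside, z up along its axis.
- mount_white: white resin mount: an upright round disc 30 mm in diameter and 17 mm high with a small metal section in its polished upper face; loose, about 28 g, stands on the worktop. Origin at the centre of its underside, z up along its axis.
- mount_black_a: black resin mount, 30 mm in diameter and 16 mm high, loose, stands on the worktop; not to be moved. Origin at the centre of its underside, z up.
- mount_black_b: black resin mount, 30 mm in diameter and 12 mm high, loose, stands on the worktop; not to be moved. Origin at the centre of its underside, z up.
- dish_red: red shallow round dish, 63 mm across and 7 mm high over all, with a grey round felt pad 40 mm across set level in the middle of its flat floor; loose, 150 g, stands on the worktop. The floor lies 4 mm above its underside; the rim is 4 mm thick (55 mm across inside) and rises 3 mm above the floor. Origin at the centre of its underside, z up.
- dish_green: green shallow round dish, 63 mm across and 7 mm high over all, with a grey round felt pad 40 mm across set level in the middle of its flat floor; loose, 150 g, stands on the worktop. The floor lies 4 mm above its underside; the rim is 4 mm thick (55 mm across inside) and rises 3 mm above the floor. Origin at the centre of its underside, z up.
- dish_amber: amber shallow round dish, 63 mm across and 7 mm high over all, with a grey round felt pad 40 mm across set level in the middle of its flat floor; loose, 150 g, stands on the worktop. The floor lies 4 mm above its underside; the rim is 4 mm thick (55 mm across inside) and rises 3 mm above the floor. Origin at the centre of its underside, z up.
- dish_white: white shallow round dish, 63 mm across and 7 mm high over all, with a grey round felt pad 40 mm across set level in the middle of its flat floor; loose, 150 g, stands on the worktop. The floor lies 4 mm above its underside; the rim is 4 mm thick (55 mm across inside) and rises 3 mm above the floor. Origin at the centre of its underside, z up.

How it is judged:
By the outcome, as a careful person would: the job done as asked, in the order asked, and still so for the second after the job is handed in, with the robot touching nothing.
It also fails if it takes over 88 s, if anything falls off the work surface, if the arm or the gripper's body presses on something with over 40 N, if the wrist force passes 120 N, or if a joint passes its speed limit or range.

## Working session

There is one attempt and no reset: what is moved stays moved. The work goes in short steps, Python scripts to look and compute and a shell command to move; the robot and the scene stay as the last step left them, time stands still between calls to the robot, and variables do not carry over. Pictures are saved under pics/ and viewed, about 12 in all and at most 16, crops included, and the job is handed in when it is done.

```bash
mkdir -p pics; cat > h.py <<'E'
import numpy as np, cv2
from station import bot
from scipy.spatial.transform import Rotation as Rn
def rot(q): return Rn.from_quat([q[1],q[2],q[3],q[0]]).as_matrix()
def px2w(cam,uv,z):
    p=bot.camera_params(cam); K=np.array(p["K"])
    d=np.linalg.inv(K)@np.array([uv[0],uv[1],1.])
    if cam=="wrist":
        o=bot.get_obs(); T=np.eye(4);T[:3,:3]=rot(o["tool_rot"]);T[:3,3]=o["eef_pos"]
        M=T@np.array(p["hand_eye"]); c=M[:3,3]; d=M[:3,:3]@d
    else:
        R=np.array(p["R"]);t=np.array(p["t"]); c=-R.T@t; d=R.T@d
    return c+d*(z-c[2])/d[2]
E
python3 - <<'E'
from h import *
for c in("top","scene"): cv2.imwrite(f"pics/{c}.png",bot.read_camera(c))
o=bot.get_obs();print(o["t"],o["eef_pos"],rot(o["tool_rot"]).round(3),o["gripper_width"])
for n in "mount_red mount_green mount_amber mount_white mount_black_a dish_red dish_green dish_amber dish_white".split():
    for r in bot.place_of("top",n)[:3]: print(n,round(r["score"],2),np.round(r["xy"]),px2w("top",r["xy"],0 if 1 else 0).round(4))
E
```

```text
0.1 [ 0.25438751 -0.62466092  0.23045828] [[-0.926 -0.001  0.377]
 [-0.377  0.001 -0.926]
 [ 0.    -1.    -0.002]] 1.0003276720301235
mount_green 0.58 [250. 240.] [0.538  0.4137 0.    ]
mount_white 0.45 [340. 244.] [0.5317 0.2279 0.    ]
mount_black_a 0.65 [246. 292.] [0.4335 0.4197 0.    ]
mount_black_a 0.64 [382. 290.] [0.4366 0.1427 0.    ]
dish_red 0.65 [342. 290.] [0.4382 0.2251 0.    ]
dish_green 0.62 [290. 291.] [0.4344 0.3306 0.    ]
dish_amber 0.55 [292. 249.] [0.5202 0.3277 0.    ]
dish_amber 0.43 [335. 199.] [0.6262 0.2391 0.    ]
dish_white 0.56 [288. 290.] [0.4376 0.3335 0.    ]
```

View pics/top.png

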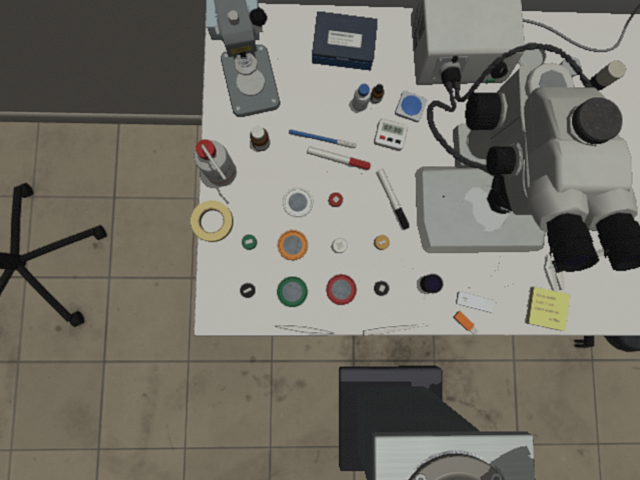

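View pics/scene.png

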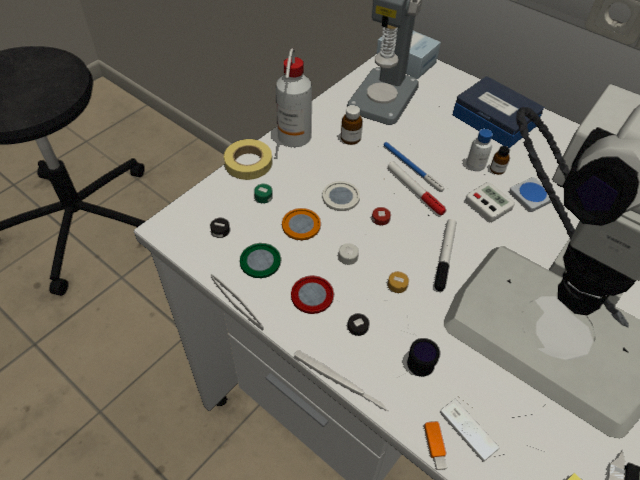

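```bash
python3 - <<'E'
from h import *
for c in("top","scene"):
    p=bot.camera_params(c);print(c,(-np.array(p["R"]).T@np.array(p["t"])).round(3))
print(np.array(bot.camera_params("wrist")["hand_eye"]).round(3).tolist(), bot.camera_params("wrist")["K"])
for n,uv in dict(eyeL=(575,270),eyeR=(622,268),tip=(545,205),head=(600,130),base=(420,250)).items():
    print(n,[px2w("top",uv,z).round(2).tolist() for z in(0,.2,.3,.4)])
for n,uv,z in [("g",(250,241.5),.018),("w",(340,245),.017),("r",(336,199.5),.013),("am",(382,242),.015),("ba",(247.5,290.5),.016),("bb",(381.5,288.5),.012),("dr",(341.5,290),.005),("dg",(292,291),.005),("da",(292.5,245),.005),("dw",(297.5,202),.005)]:
    print(n,px2w("top",uv,z).round(3))
E
```

```text
top [0.436 0.3   0.904]
scene [ 0.087 -0.065  0.703]
[[-0.001, 0.963, 0.269, -0.068], [-0.002, -0.269, 0.963, -0.143], [1.0, 0.0, 0.002, 0.0], [0.0, 0.0, 0.0, 1.0]] [[423.51800891   0.         319.3438056 ]
 [  0.         423.51800891 239.71779888]
 [  0.           0.           1.        ]]
eyeL [[0.48, -0.27, 0.0], [0.47, -0.14, 0.2], [0.47, -0.08, 0.3], [0.46, -0.02, 0.4]]
eyeR [[0.49, -0.37, 0.0], [0.47, -0.22, 0.2], [0.47, -0.15, 0.3], [0.46, -0.07, 0.4]]
tip [[0.62, -0.21, 0.0], [0.58, -0.1, 0.2], [0.56, -0.04, 0.3], [0.54, 0.02, 0.4]]
head [[0.79, -0.34, 0.0], [0.71, -0.2, 0.2], [0.67, -0.13, 0.3], [0.63, -0.06, 0.4]]
base [[0.52, 0.06, 0.0], [0.5, 0.11, 0.2], [0.49, 0.14, 0.3], [0.48, 0.17, 0.4]]
g [0.533 0.411 0.018]
w [0.528 0.229 0.017]
r [0.623 0.237 0.013]
am [0.535 0.143 0.015]
ba [0.436 0.414 0.016]
bb [0.44  0.145 0.012]
dr [0.437 0.226 0.005]
dg [0.435 0.326 0.005]
da [0.528 0.326 0.005]
dw [0.618 0.317 0.005]
```

```bash
python3 - <<'E'
from h import *
P=[]
for c in("top","scene"):
    p=bot.camera_params(c);P.append(np.array(p["K"])@np.c_[np.array(p["R"]),np.array(p["t"])])
for a,b in [((575,258),(600,185)),((563,258),(570,185)),((572,270),(600,150))]:
    X=cv2.triangulatePoints(P[0],P[1],np.array(a,float).reshape(2,1),np.array(b,float).reshape(2,1)).ravel();X=X[:3]/X[3]
    u=P[1]@np.r_[X,1];print(X.round(3),(u[:2]/u[2]).round())
for X in [(.4,-.1,.5),(.45,-.1,.4),(.45,-.15,.3),(.45,-.15,.4)]:
    print(X,[((P[i]@np.r_[X,1])[:2]/(P[i]@np.r_[X,1])[2]).round().tolist() for i in(0,1)])
E
```

```text
[ 0.478 -0.035  0.376] [598. 186.]
[ 0.475 -0.018  0.369] [573. 184.]
[ 0.468 -0.019  0.41 ] [590. 152.]
(0.4, -0.1, 0.5) [[732.0, 330.0], [752.0, 162.0]]
(0.45, -0.1, 0.4) [[645.0, 279.0], [684.0, 229.0]]
(0.45, -0.15, 0.3) [[625.0, 281.0], [684.0, 340.0]]
(0.45, -0.15, 0.4) [[686.0, 280.0], [761.0, 267.0]]
```

```bash
python3 - <<'E'
from h import *
cv2.imwrite("pics/w0.png",bot.read_camera("wrist"))
E
```

```text
(no output)
```

View pics/w0.png

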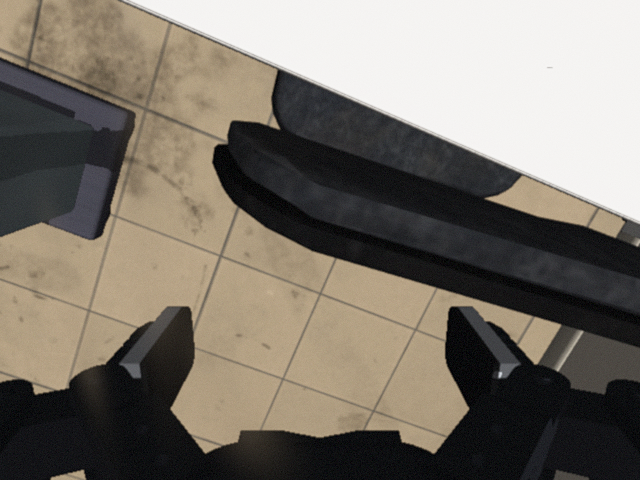

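```bash
python3 -m crank '[{"linear":[0,-0.25,-0.1],"dr":[0,0,0],"hand":0.2},{"linear":[0,-0.25,-0.1],"dr":[0,0,0],"hand":0.2},{"linear":[0,-0.25,-0.1],"dr":[0,0,0],"hand":0.2},{"linear":[0,-0.25,-0.27],"dr":[0,0,0],"hand":0.2},{"linear":[0,-0.25,-0.27],"dr":[0,0,0],"hand":0.2},{"linear":[0,-0.25,-0.27],"dr":[0,0,0],"hand":0.2},{"linear":[0,-0.25,-0.27],"dr":[0,0,0],"hand":0.2},{"linear":[0,-0.25,-0.27],"dr":[0,0,0],"hand":0.2},{"linear":[0,-0.25,-0.27],"dr":[0,0,0],"hand":0.2},{"linear":[0,-0.25,-0.27],"dr":[0,0,0],"hand":0.2}]' 40; python3 -c "
from h import *
o=bot.get_obs();print(o['q'],rot(o['tool_rot']).round(3))"
```

```text
t: 1.43
eef_pos: [0.1516, -0.3723, 0.4857]
tool_rot: [-0.137, 0.135, -0.692, 0.696]
contact_force: [0.8, -0.8, 0.2]
gripper_width: 0.597
[ 1.04414124 -0.14248175 -0.01311421  1.73593908 -0.00194014  1.54148639
 -0.15265779] [[-0.926  0.003  0.377]
 [-0.377 -0.006 -0.926]
 [-0.001 -1.     0.007]]
```

```bash
python3 -m crank '[{"linear":[-0.149,0,-0.028],"dr":[0,-21,0],"hand":0.2},{"linear":[-0.149,0,-0.028],"dr":[0,-21,0],"hand":0.2},{"linear":[-0.149,0,-0.028],"dr":[0,-21,0],"hand":0.2},{"linear":[-0.149,0,-0.028],"dr":[0,-28,0],"hand":0.2},{"linear":[-0.269,0,-0.109],"dr":[0,-47,0],"hand":0.2},{"linear":[-0.269,0,-0.109],"dr":[0,-47,0],"hand":0.2},{"linear":[-0.269,0,-0.109],"dr":[0,-47,0],"hand":0.2},{"linear":[-0.362,0,-0.232],"dr":[0,-67.8,0],"hand":0.2},{"linear":[-0.362,0,-0.232],"dr":[0,-67.8,0],"hand":0.2},{"linear":[-0.362,0,-0.232],"dr":[0,-67.8,0],"hand":0.2}]'; python3 -c "
from h import *
o=bot.get_obs();print(o['q'],rot(o['tool_rot']).round(3))"
```

```text
t: 2.27
eef_pos: [0.3868, -0.0676, 0.4812]
tool_rot: [0.501, -0.501, 0.499, -0.499]
contact_force: [2.0, 0.2, 0.7]
gripper_width: 0.6
[ 0.59192948 -0.13860671 -0.48678372  1.73053131 -0.06470676  1.53342347
  0.11697698] [[ 0.005  0.     1.   ]
 [-1.    -0.     0.005]
 [ 0.    -1.     0.   ]]
```

```bash
python3 -m crank '[{"linear":[-0.17,0,0],"dr":[0,0,0],"hand":0.2},{"linear":[-0.17,0,0],"dr":[0,0,0],"hand":0.2},{"linear":[-0.17,0,0],"dr":[0,0,0],"hand":0.2},{"linear":[-0.17,0,0],"dr":[0,0,0],"hand":0.2},{"linear":[-0.39,0.16,0.11],"dr":[0,0,0],"hand":0.2},{"linear":[-0.39,0.16,0.11],"dr":[0,0,0],"hand":0.2},{"linear":[-0.39,0.16,0.11],"dr":[0,0,0],"hand":0.2},{"linear":[-0.39,0.16,0.11],"dr":[0,0,0],"hand":0.2},{"linear":[-0.39,0.16,0.11],"dr":[0,0,0],"hand":0.2},{"linear":[-0.39,0.16,0.11],"dr":[0,0,0],"hand":0.2}]'; python3 -m crank '[{"linear":[-0.07,0.05,0.03],"dr":[0,0,0],"hand":0.2},{"linear":[-0.07,0.05,0.03],"dr":[0,0,0],"hand":0.2},{"linear":[-0.07,0.05,0.03],"dr":[0,0,0],"hand":0.2},{"linear":[-0.07,0.05,0.03],"dr":[0,0,0],"hand":0.2}]'; cat > look.py <<'E'
from h import *
import sys
im=bot.read_camera("wrist");cv2.imwrite(f"pics/{sys.argv[1]}.png",im)
o=bot.get_obs();print(o['q'].round(2) if hasattr(o['q'],'round') else o['q'],np.round(o["eef_pos"],4))
H=dict(mount_red=13,mount_green=18,mount_amber=15,mount_white=17,mount_black_a=16)
ns=sys.argv[2:] or list(H)+["dish_red","dish_green","dish_amber","dish_white"]
for n in ns:
    for r in bot.cut_out("wrist",n)[:2]:
        if r["score"]<.3: continue
        m=r["pixels"].astype(np.uint8); c=max(cv2.findContours(m,0,1)[0],key=cv2.contourArea)
        (u,v),rad=cv2.minEnclosingCircle(c)
        M=cv2.moments(c);e=(M["m10"]/M["m00"],M["m01"]/M["m00"]) if M["m00"] else (u,v)
        z=H.get(n,10)/2000 if n in H else .0055
        print(n,round(r["score"],2),np.round(e),round(rad,1),px2w("wrist",e,z).round(4))
    for r in bot.place_of("wrist",n)[:2]:
        if r["score"]>.3: print("   place",round(r["score"],2),np.round(r["xy"]),px2w("wrist",r["xy"],0).round(4))
E
python3 look.py a1
```

```text
t: 3.1
eef_pos: [0.4806, 0.2871, 0.3445]
tool_rot: [0.5, -0.499, 0.501, -0.5]
contact_force: [1.4, -1.2, 0.4]
gripper_width: 0.601
t: 3.43
eef_pos: [0.5087, 0.3574, 0.293]
tool_rot: [-0.499, 0.502, -0.501, 0.498]
contact_force: [0.3, -0.5, -0.4]
gripper_width: 0.602
[-0.07  0.48 -0.9   1.57  0.39  1.28 -1.02] [0.5092 0.3562 0.2948]
mount_red 0.68 [427. 297.] 15.1 [0.6295 0.2361 0.0065]
   place 0.73 [424. 294.] [0.628  0.2361 0.    ]
mount_green 0.58 [346. 134.] 15.8 [0.5385 0.4103 0.009 ]
mount_green 0.55 [260. 374.] 14.0 [0.4429 0.1397 0.009 ]
   place 0.97 [346. 134.] [0.5394 0.4102 0.    ]
   place 0.49 [260. 368.] [0.4411 0.1422 0.    ]
mount_amber 0.66 [343. 376.] 14.3 [0.5384 0.1357 0.0075]
   place 0.87 [342. 372.] [0.5377 0.1369 0.    ]
mount_white 0.58 [337. 308.] 15.7 [0.5311 0.2235 0.0085]
   place 0.63 [338. 304.] [0.5327 0.2247 0.    ]
mount_black_a 0.89 [246. 132.] 16.6 [0.4387 0.4123 0.008 ]
mount_black_a 0.42 [346. 134.] 15.7 [0.5379 0.4108 0.008 ]
   place 0.77 [243. 136.] [0.4341 0.4087 0.    ]
   place 0.56 [260. 369.] [0.4407 0.141  0.    ]
dish_red 0.95 [263. 306.] 27.3 [0.4479 0.2247 0.0055]
   place 0.87 [255. 308.] [0.4382 0.2199 0.    ]
dish_green 0.58 [248. 220.] 29.9 [0.4361 0.3233 0.0055]
   place 0.96 [254. 219.] [0.4405 0.3233 0.    ]
dish_amber 0.72 [339. 220.] 30.9 [0.5314 0.3234 0.0055]
   place 0.93 [339. 221.] [0.5314 0.3207 0.    ]
dish_white 0.7 [425. 229.] 31.4 [0.6217 0.3139 0.0055]
   place 0.83 [425. 228.] [0.6231 0.3136 0.    ]
   place 0.49 [426. 295.] [0.629  0.2359 0.    ]
```

View pics/a1.png

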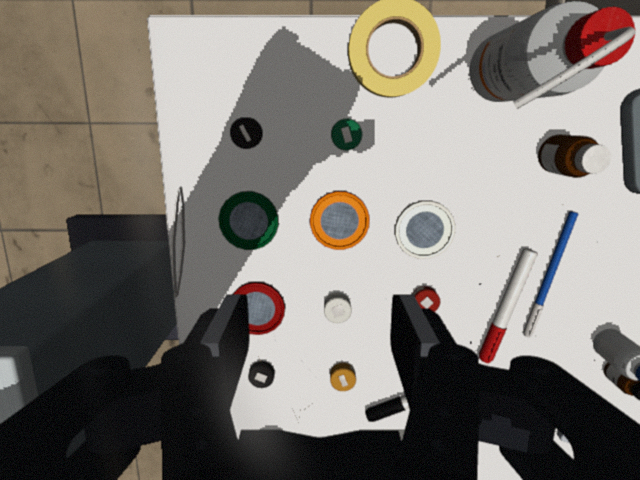

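```bash
python3 -m crank '[{"linear":[0.12,0.195,0.119],"dr":[0,0,0],"hand":0.2},{"linear":[0.12,0.195,0.119],"dr":[0,0,0],"hand":0.2},{"linear":[0.12,0.195,0.119],"dr":[0,0,0],"hand":0.2},{"linear":[0.12,0.195,0.119],"dr":[0,0,0],"hand":0.2},{"linear":[0.12,0.195,0.119],"dr":[0,0,0],"hand":0.2},{"linear":[0.12,0.195,0.119],"dr":[0,0,0],"hand":0.2},{"linear":[0.12,0.195,0.119],"dr":[0,0,0],"hand":0.2},{"linear":[0.12,0.195,0.119],"dr":[0,0,0],"hand":0.2}]';python3 look.py a2 mount_red dish_white
```

```text
t: 5.05
eef_pos: [0.6288, 0.2315, 0.0974]
tool_rot: [0.497, -0.501, 0.502, -0.501]
contact_force: [0.3, -0.5, 0.2]
gripper_width: 0.601
[ 0.06  0.73 -0.76  1.63  0.57  1.02 -0.89] [0.6284 0.2347 0.1   ]
mount_red 0.69 [310. 234.] 27.8 [0.6233 0.2418 0.0065]
   place 0.85 [310. 228.] [0.6232 0.2449 0.    ]
dish_white 0.93 [298.  85.] 63.5 [0.6173 0.325  0.0055]
   place 0.89 [299.  89.] [0.6178 0.3234 0.    ]
   place 0.71 [130.  72.] [0.5259 0.3319 0.    ]
```

View pics/a2.png

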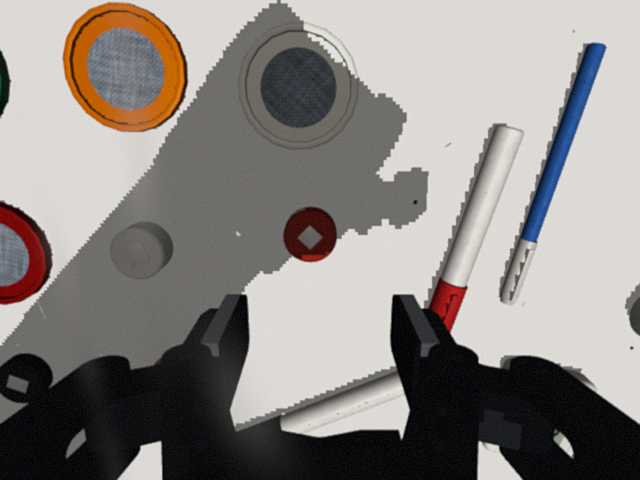

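```bash
cat >> h.py <<'E'
def off(uv,h,z):
    "world-axis offset (dx,dy) target minus TCP for nominal tool-down x-aligned pose; h TCP height, z target height"
    p=bot.camera_params("wrist");M=np.array(p["hand_eye"])
    d=M[:3,:3]@np.linalg.inv(np.array(p["K"]))@np.array([uv[0],uv[1],1.]);c=M[:3,3]
    P=c+d*((h-z)-c[1])/d[1]
    return np.array([P[2],-P[0]])
E
sed -i 's/px2w("wrist",e,z).round(4))/px2w("wrist",e,z).round(4),"off",off(e,o["eef_pos"][2],z).round(4))/' look.py
python3 -c "
from h import *
for h in (.095,.1): print(off((310,234),h,.0065),off((310,231),h,.0065))"; python3 look.py a3 mount_red
```

```text
[-0.00469744  0.00646833] [-0.0046881   0.00822032]
[-0.00480612  0.00513678] [-0.00479658  0.00692661]
[ 0.06  0.73 -0.76  1.63  0.57  1.02 -0.88] [0.6284 0.2378 0.1031]
mount_red 0.95 [310. 243.] 27.5 [0.6239 0.2362 0.0065] off [-0.0048 -0.0013]
   place 0.68 [311. 239.] [0.6245 0.2365 0.    ]
```

```bash
python3 -m crank '[{"linear":[0.001,0.04,-0.005],"dr":[0,0,0],"hand":0.2},{"linear":[0.001,0.075,-0.005],"dr":[0,0,0],"hand":0.2},{"linear":[0.001,0.075,-0.005],"dr":[0,0,0],"hand":0.2},{"linear":[0.001,0.075,-0.005],"dr":[0,0,0],"hand":0.2}]';python3 look.py a4 mount_red; for i in 1 2 3; do python3 -c "
from h import *
bot.read_camera('wrist');print(bot.get_obs()['eef_pos'])";done
```

```text
t: 5.78
eef_pos: [0.6224, 0.2343, 0.0253]
tool_rot: [-0.499, 0.501, -0.5, 0.5]
contact_force: [-0.4, 0.6, 1.8]
gripper_width: 0.598
[ 0.03  0.81 -0.71  1.67  0.64  0.9  -0.94] [0.6238 0.2353 0.0273]
mount_red 0.79 [322. 287.] 39.3 [0.6262 0.2373 0.0065] off [0.0014 0.0019]
   place 0.92 [319. 278.] [0.6256 0.2388 0.    ]
[0.62514618 0.2357857  0.02888553]
[0.62501714 0.23550931 0.02861383]
[0.624779   0.23526688 0.02825351]
```

View pics/a4.png

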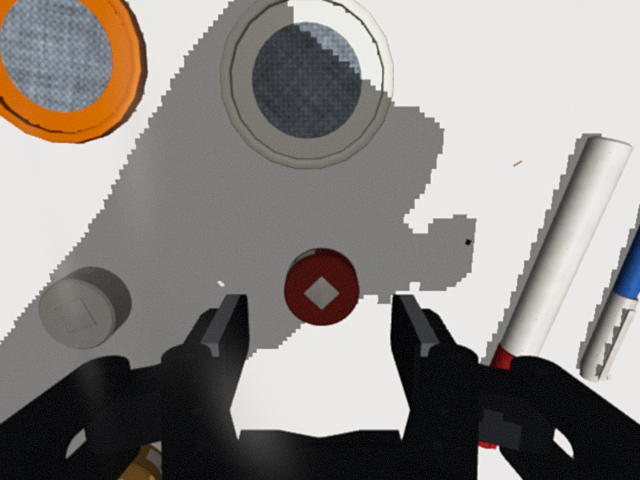

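```bash
python3 -m crank '[{"linear":[-0.001,0.025,0.001],"dr":[0,0,0],"hand":0.2},{"linear":[-0.001,0.025,0.001],"dr":[0,0,0],"hand":0.2},{"linear":[-0.001,0.025,0.001],"dr":[0,0,0],"hand":0.2},{"linear":[-0.001,0.025,0.001],"dr":[0,0,0],"hand":-0.6},{"linear":[-0.001,0.025,0.001],"dr":[0,0,0],"hand":-0.6},{"linear":[-0.001,0.025,0.001],"dr":[0,0,0],"hand":-0.6},{"linear":[-0.001,0.025,0.001],"dr":[0,0,0],"hand":-0.6},{"linear":[-0.001,0.025,0.001],"dr":[0,0,0],"hand":-0.6},{"linear":[-0.001,0.025,0.001],"dr":[0,0,0],"hand":-0.6}]' 40
```

```text
t: 6.83
eef_pos: [0.6252, 0.2361, 0.0026]
tool_rot: [-0.5, 0.499, -0.5, 0.5]
contact_force: [-1.2, -1.1, 6.7]
gripper_width: 0.33
```

```bash
python3 -m crank '[{"linear":[0,-0.04,0],"dr":[0,0,0],"hand":-0.6},{"linear":[0,-0.08,0],"dr":[0,0,0],"hand":-0.6},{"linear":[0.005,-0.097,-0.05],"dr":[0,0,0],"hand":-0.6},{"linear":[0.01,-0.097,-0.187],"dr":[0,0,0],"hand":-0.6},{"linear":[0.01,-0.097,-0.187],"dr":[0,0,0],"hand":-0.6},{"linear":[0.01,-0.097,-0.187],"dr":[0,0,0],"hand":-0.6},{"linear":[0.01,-0.097,-0.187],"dr":[0,0,0],"hand":-0.6},{"linear":[0.01,-0.097,-0.187],"dr":[0,0,0],"hand":-0.6},{"linear":[0.01,-0.097,-0.187],"dr":[0,0,0],"hand":-0.6},{"linear":[0.01,-0.097,-0.187],"dr":[0,0,0],"hand":-0.6}]';python3 look.py a5 dish_red mount_red
```

```text
t: 7.67
eef_pos: [0.4389, 0.2258, 0.0986]
tool_rot: [-0.5, 0.499, -0.5, 0.501]
contact_force: [1.0, -1.1, -0.1]
gripper_width: 0.328
[ 0.09  0.5  -0.85  2.06  0.52  0.81 -1.08] [0.4392 0.2259 0.0985]
dish_red 0.62 [317. 236.] 54.0 [0.4385 0.2302 0.0055] off [-0.0007  0.0042]
   place 0.77 [320. 239.] [0.4401 0.2268 0.    ]
   place 0.49 [308.  60.] [0.4339 0.3251 0.    ]
mount_red 0.72 [319. 315.] 45.3 [0.4393 0.1808 0.0065] off [ 0.0007 -0.0453]
   place 0.88 [321. 305.] [0.4401 0.1847 0.    ]
```

View pics/a5.png

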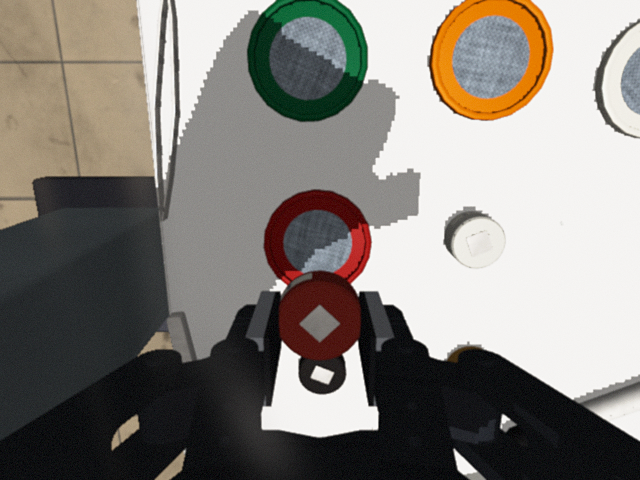

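```bash
python3 -m crank '[{"linear":[-0.001,0.04,-0.001],"dr":[0,0,0],"hand":-0.6},{"linear":[-0.001,0.075,-0.001],"dr":[0,0,0],"hand":-0.6},{"linear":[-0.001,0.085,-0.001],"dr":[0,0,0],"hand":-0.6},{"linear":[-0.001,0.091,-0.001],"dr":[0,0,0],"hand":-0.6},{"linear":[-0.001,0.091,-0.001],"dr":[0,0,0],"hand":-0.6},{"linear":[-0.001,0.091,-0.001],"dr":[0,0,0],"hand":-0.6},{"linear":[-0.001,0.091,-0.001],"dr":[0,0,0],"hand":-0.6}]'
```

```text
t: 8.5
eef_pos: [0.4375, 0.2274, 0.0082]
tool_rot: [0.5, -0.499, 0.5, -0.5]
contact_force: [-0.4, 0.1, 0.6]
gripper_width: 0.324
```

```bash
python3 -m crank '[{"linear":[0,0.001,0],"dr":[0,0,0],"hand":-0.6},{"linear":[0,0.001,0],"dr":[0,0,0],"hand":-0.6}]';python3 -m crank '[{"linear":[0,0,0],"dr":[0,0,0],"hand":-0.1},{"linear":[0,0,0],"dr":[0,0,0],"hand":0.0},{"linear":[0,0,0],"dr":[0,0,0],"hand":0.0},{"linear":[0,0,0],"dr":[0,0,0],"hand":0.0},{"linear":[0,-0.04,0],"dr":[0,0,0],"hand":0.0},{"linear":[0,-0.08,0],"dr":[0,0,0],"hand":0.2},{"linear":[0,-0.092,0],"dr":[0,0,0],"hand":0.2},{"linear":[0,-0.092,0],"dr":[0,0,0],"hand":0.2},{"linear":[0,-0.092,0],"dr":[0,0,0],"hand":0.2},{"linear":[0,-0.092,0],"dr":[0,0,0],"hand":0.2}]';python3 look.py a6 dish_red mount_red mount_green dish_green
```

```text
t: 8.67
eef_pos: [0.4372, 0.2268, 0.0067]
tool_rot: [-0.5, 0.499, -0.5, 0.5]
contact_force: [-0.6, -0.5, -1.0]
gripper_width: 0.323
t: 9.5
eef_pos: [0.4361, 0.226, 0.0972]
tool_rot: [-0.499, 0.5, -0.5, 0.5]
contact_force: [-0.3, -0.1, -0.8]
gripper_width: 0.599
[ 0.08  0.5  -0.85  2.06  0.52  0.81 -1.08] [0.4358 0.226  0.0969]
dish_red 0.94 [323. 242.] 55.0 [0.438  0.2269 0.0055] off [0.0024 0.001 ]
   place 0.62 [313.  60.] [0.4328 0.3252 0.    ]
mount_red 0.73 [327. 370.] 25.5 [0.441  0.1437 0.0065] off [ 0.0053 -0.0825]
mount_red 0.63 [321. 243.] 28.0 [0.4375 0.2268 0.0065] off [0.0018 0.0005]
   place 0.74 [314.  59.] [0.4334 0.3261 0.    ]
mount_green 0.63 [321. 243.] 28.6 [0.4376 0.2276 0.009 ] off [0.0016 0.0012]
dish_green 0.62 [313.  58.] 65.9 [0.4338 0.3262 0.0055] off [-0.0025  0.0993]
   place 0.69 [316.  60.] [ 0.4351  0.3259 -0.    ]
```

View pics/a6.png

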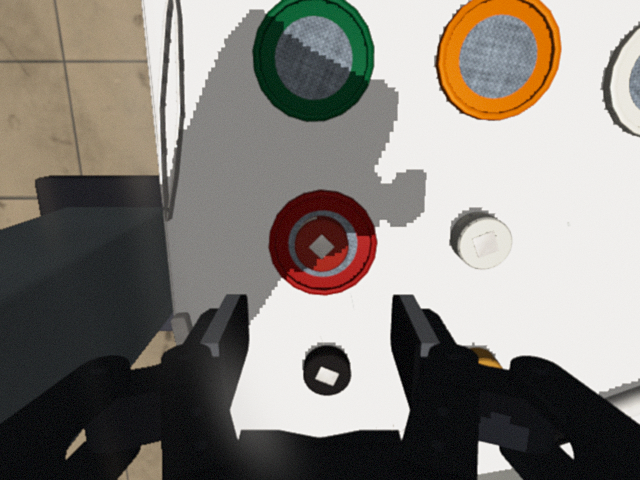

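```bash
python3 -m crank '[{"linear":[-0.185,0,0.101],"dr":[0,0,0],"hand":0.2},{"linear":[-0.185,0,0.101],"dr":[0,0,0],"hand":0.2},{"linear":[-0.185,0,0.101],"dr":[0,0,0],"hand":0.2},{"linear":[-0.185,0,0.101],"dr":[0,0,0],"hand":0.2},{"linear":[-0.185,0,0.101],"dr":[0,0,0],"hand":0.2},{"linear":[-0.185,0.03,0.101],"dr":[0,0,0],"hand":0.2},{"linear":[-0.185,0.03,0.101],"dr":[0,0,0],"hand":0.2},{"linear":[-0.185,0.03,0.101],"dr":[0,0,0],"hand":0.2},{"linear":[-0.185,0.03,0.101],"dr":[0,0,0],"hand":0.2},{"linear":[-0.185,0.03,0.101],"dr":[0,0,0],"hand":0.2}]';python3 look.py a7 mount_green dish_green
```

```text
t: 10.78
eef_pos: [0.5381, 0.4111, 0.0693]
tool_rot: [-0.5, 0.499, -0.5, 0.501]
contact_force: [-0.3, -0.7, 0.0]
gripper_width: 0.598
[-0.25  0.78 -0.75  1.63  0.61  0.98 -1.21] [0.5383 0.4112 0.0695]
mount_green 0.7 [309. 257.] 33.0 [0.5337 0.4129 0.009 ] off [-0.0047  0.0016]
   place 0.7 [310. 251.] [0.5343 0.4136 0.    ]
dish_green 0.77 [140. 358.] 21.4 [0.4403 0.354  0.0055] off [-0.0982 -0.0577]
dish_green 0.7 [485. 449.] 9.9 [0.6361 0.2934 0.0055] off [ 0.0981 -0.118 ]
```

```bash
python3 -m crank '[{"linear":[-0.0015,0.035,-0.004],"dr":[0,0,0],"hand":0.2},{"linear":[-0.0015,0.063,-0.004],"dr":[0,0,0],"hand":0.2},{"linear":[-0.0015,0.063,-0.004],"dr":[0,0,0],"hand":0.2},{"linear":[-0.0015,0.063,-0.004],"dr":[0,0,0],"hand":0.2},{"linear":[-0.0015,0.063,-0.004],"dr":[0,0,0],"hand":-0.6},{"linear":[-0.0015,0.063,-0.004],"dr":[0,0,0],"hand":-0.6},{"linear":[-0.0015,0.063,-0.004],"dr":[0,0,0],"hand":-0.6},{"linear":[-0.0015,0.063,-0.004],"dr":[0,0,0],"hand":-0.6},{"linear":[-0.0015,0.063,-0.004],"dr":[0,0,0],"hand":-0.6},{"linear":[-0.0015,0.063,-0.004],"dr":[0,0,0],"hand":-0.6}]' 40
```

```text
t: 11.87
eef_pos: [0.5349, 0.4144, 0.0076]
tool_rot: [0.501, -0.498, 0.5, -0.5]
contact_force: [-0.3, -0.8, 7.1]
gripper_width: 0.319
```

```bash
python3 -m crank '[{"linear":[0,-0.04,0],"dr":[0,0,0],"hand":-0.6},{"linear":[0,-0.08,0],"dr":[0,0,0],"hand":-0.6},{"linear":[0.087,-0.092,-0.099],"dr":[0,0,0],"hand":-0.6},{"linear":[0.087,-0.092,-0.099],"dr":[0,0,0],"hand":-0.6},{"linear":[0.087,-0.092,-0.099],"dr":[0,0,0],"hand":-0.6},{"linear":[0.087,-0.092,-0.099],"dr":[0,0,0],"hand":-0.6},{"linear":[0.087,-0.092,-0.099],"dr":[0,0,0],"hand":-0.6},{"linear":[0.087,-0.092,-0.099],"dr":[0,0,0],"hand":-0.6},{"linear":[0.087,-0.092,-0.099],"dr":[0,0,0],"hand":-0.6},{"linear":[0.087,-0.092,-0.099],"dr":[0,0,0],"hand":-0.6}]';python3 look.py a8 mount_green dish_green
```

```text
t: 12.7
eef_pos: [0.4358, 0.3275, 0.0975]
tool_rot: [0.5, -0.499, 0.501, -0.5]
contact_force: [0.2, -0.6, -0.8]
gripper_width: 0.323
[-0.12  0.57 -0.83  1.94  0.55  0.87 -1.24] [0.4356 0.3273 0.0973]
mount_green 0.63 [319. 319.] 47.1 [0.4359 0.2815 0.009 ] off [ 0.0007 -0.0459]
mount_green 0.31 [610. 262.] 53.1 [0.6033 0.317  0.009 ] off [ 0.1682 -0.0102]
   place 0.76 [321. 309.] [0.4369 0.2836 0.    ]
   place 0.37 [471. 246.] [0.5255 0.3236 0.    ]
dish_green 0.86 [314. 239.] 54.1 [0.4324 0.3295 0.0055] off [-0.0025  0.0026]
   place 0.96 [316. 248.] [0.4335 0.3222 0.    ]
```

View pics/a8.png

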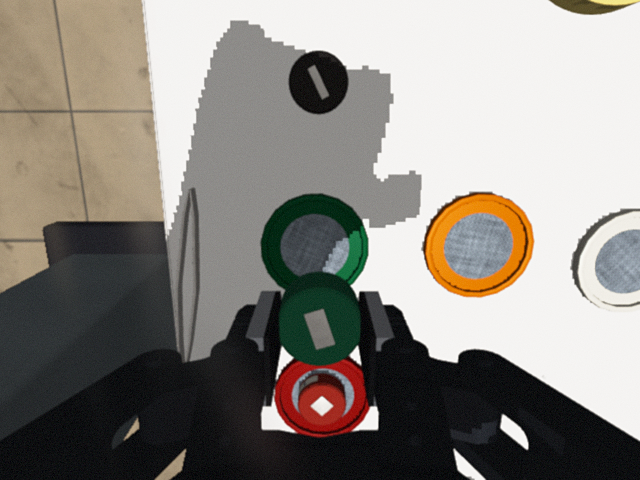

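```bash
python3 -m crank '[{"linear":[0.001,0.04,-0.002],"dr":[0,0,0],"hand":-0.6},{"linear":[0.001,0.075,-0.002],"dr":[0,0,0],"hand":-0.6},{"linear":[0.001,0.083,-0.002],"dr":[0,0,0],"hand":-0.6},{"linear":[0.001,0.0865,-0.002],"dr":[0,0,0],"hand":-0.6},{"linear":[0.001,0.0865,-0.002],"dr":[0,0,0],"hand":-0.6},{"linear":[0.001,0.0865,-0.002],"dr":[0,0,0],"hand":-0.6},{"linear":[0.001,0.0875,-0.002],"dr":[0,0,0],"hand":-0.6},{"linear":[0.001,0.0875,-0.002],"dr":[0,0,0],"hand":-0.6},{"linear":[0.001,0.0875,-0.002],"dr":[0,0,0],"hand":-0.6}]'
```

```text
t: 13.7
eef_pos: [0.433, 0.3254, 0.0101]
tool_rot: [-0.5, 0.5, -0.5, 0.5]
contact_force: [0.1, 0.9, -0.7]
gripper_width: 0.326
```

```bash
python3 -m crank '[{"linear":[0,0.0005,0],"dr":[0,0,0],"hand":-0.6},{"linear":[0,0.0005,0],"dr":[0,0,0],"hand":-0.1},{"linear":[0,0.0005,0],"dr":[0,0,0],"hand":0.0},{"linear":[0,0.0005,0],"dr":[0,0,0],"hand":0.0},{"linear":[0,0.0005,0],"dr":[0,0,0],"hand":0.0},{"linear":[0,-0.04,0],"dr":[0,0,0],"hand":0.0},{"linear":[0,-0.08,0],"dr":[0,0,0],"hand":0.2},{"linear":[0,-0.09,0],"dr":[0,0,0],"hand":0.2},{"linear":[0,-0.09,0],"dr":[0,0,0],"hand":0.2},{"linear":[0,-0.09,0],"dr":[0,0,0],"hand":0.2}]';python3 look.py a9 mount_green dish_green dish_amber;python3 -m crank '[{"linear":[0.182,0,0.103],"dr":[0,0,0],"hand":0.2},{"linear":[0.182,0,0.103],"dr":[0,0,0],"hand":0.2},{"linear":[0.182,0,0.103],"dr":[0,0,0],"hand":0.2},{"linear":[0.182,0,0.103],"dr":[0,0,0],"hand":0.2},{"linear":[0.182,0,0.103],"dr":[0,0,0],"hand":0.2},{"linear":[0.182,0.03,0.103],"dr":[0,0,0],"hand":0.2},{"linear":[0.182,0.03,0.103],"dr":[0,0,0],"hand":0.2},{"linear":[0.182,0.03,0.103],"dr":[0,0,0],"hand":0.2},{"linear":[0.182,0.03,0.103],"dr":[0,0,0],"hand":0.2},{"linear":[0.182,0.03,0.103],"dr":[0,0,0],"hand":0.2}]';python3 look.py a10 mount_amber mount_white
```

```text
t: 14.53
eef_pos: [0.4331, 0.3251, 0.0999]
tool_rot: [-0.5, 0.499, -0.5, 0.501]
contact_force: [-0.2, -0.9, -0.5]
gripper_width: 0.601
[-0.11  0.57 -0.83  1.95  0.55  0.87 -1.24] [0.4325 0.3244 0.0989]
mount_green 0.89 [319. 248.] 29.0 [0.4324 0.322  0.009 ] off [ 0.0004 -0.0022]
   place 0.74 [322. 242.] [0.4342 0.3229 0.    ]
dish_green 0.67 [319. 240.] 53.8 [0.4322 0.326  0.0055] off [0.0005 0.0015]
   place 0.69 [628. 252.] [0.6164 0.3173 0.    ]
   place 0.33 [325. 384.] [ 0.4363  0.2267 -0.    ]
dish_amber 0.56 [482. 239.] 56.2 [0.5265 0.3271 0.0055] off [0.0948 0.0023]
   place 0.84 [478. 238.] [0.5265 0.326  0.    ]
t: 15.72
eef_pos: [0.5354, 0.1453, 0.0708]
tool_rot: [0.501, -0.5, 0.499, -0.499]
contact_force: [0.2, -0.3, -0.1]
gripper_width: 0.599
[ 0.22  0.62 -0.78  1.93  0.59  0.83 -0.88] [0.5355 0.1452 0.0708]
mount_amber 0.93 [317. 266.] 31.9 [0.5352 0.141  0.0075] off [-0.0005 -0.0039]
   place 0.57 [319. 260.] [0.5363 0.1415 0.    ]
   place 0.94 [300.  86.] [0.5272 0.228  0.    ]
```

```bash
python3 -c "
import cv2,numpy as np
a=cv2.imread('pics/a9.png');b=cv2.imread('pics/a10.png')
cv2.imwrite('pics/c1.png',cv2.resize(np.hstack([a,b]),(800,300)))"
```

```text
(no output)
```

View pics/c1.png

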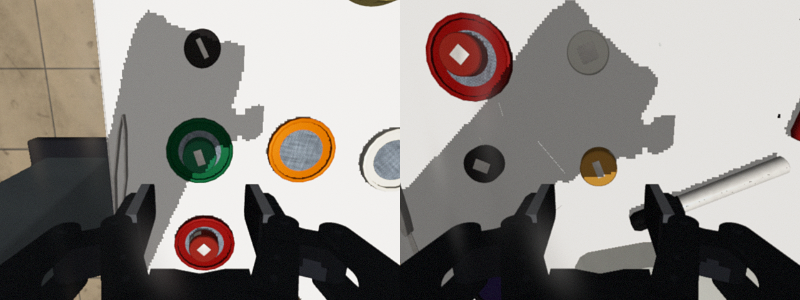

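```bash
python3 -m crank '[{"linear":[0.0035,0.035,0],"dr":[0,0,0],"hand":0.2},{"linear":[0.0035,0.065,0],"dr":[0,0,0],"hand":0.2},{"linear":[0.0035,0.065,0],"dr":[0,0,0],"hand":0.2},{"linear":[0.0035,0.065,0],"dr":[0,0,0],"hand":0.2},{"linear":[0.0035,0.065,0],"dr":[0,0,0],"hand":-0.6},{"linear":[0.0035,0.065,0],"dr":[0,0,0],"hand":-0.6},{"linear":[0.0035,0.065,0],"dr":[0,0,0],"hand":-0.6},{"linear":[0.0035,0.065,0],"dr":[0,0,0],"hand":-0.6},{"linear":[0.0035,0.065,0],"dr":[0,0,0],"hand":-0.6},{"linear":[0.0035,0.065,0],"dr":[0,0,0],"hand":-0.6}]' 40
```

```text
t: 16.8
eef_pos: [0.5368, 0.1405, 0.0067]
tool_rot: [0.501, -0.499, 0.5, -0.501]
contact_force: [-1.4, -0.6, 7.2]
gripper_width: 0.325
```

```bash
python3 -m crank '[{"linear":[0,-0.04,0],"dr":[0,0,0],"hand":-0.6},{"linear":[0,-0.08,0],"dr":[0,0,0],"hand":-0.6},{"linear":[-0.184,-0.092,-0.008],"dr":[0,0,0],"hand":-0.6},{"linear":[-0.184,-0.092,-0.008],"dr":[0,0,0],"hand":-0.6},{"linear":[-0.184,-0.092,-0.008],"dr":[0,0,0],"hand":-0.6},{"linear":[-0.184,-0.092,-0.008],"dr":[0,0,0],"hand":-0.6},{"linear":[-0.184,-0.092,-0.008],"dr":[0,0,0],"hand":-0.6},{"linear":[-0.184,-0.092,-0.008],"dr":[0,0,0],"hand":-0.6},{"linear":[-0.184,-0.092,-0.008],"dr":[0,0,0],"hand":-0.6},{"linear":[-0.184,-0.092,-0.008],"dr":[0,0,0],"hand":-0.6}]';python3 -m crank '[{"linear":[0,0,0],"dr":[0,0,0],"hand":-0.6},{"linear":[0,0,0],"dr":[0,0,0],"hand":-0.6}]';python3 look.py a11 mount_amber dish_amber
```

```text
t: 17.63
eef_pos: [0.5281, 0.3222, 0.0969]
tool_rot: [-0.499, 0.5, -0.5, 0.501]
contact_force: [-1.1, -0.0, 0.0]
gripper_width: 0.323
t: 17.8
eef_pos: [0.5283, 0.3216, 0.0965]
tool_rot: [-0.499, 0.499, -0.5, 0.501]
contact_force: [0.2, -0.4, 0.6]
gripper_width: 0.325
[-0.08  0.67 -0.79  1.76  0.57  0.95 -1.11] [0.5283 0.3219 0.0966]
mount_amber 0.77 [319. 312.] 45.5 [0.5287 0.2805 0.0075] off [ 0.0007 -0.0417]
   place 0.96 [318. 300.] [0.5277 0.2851 0.    ]
   place 0.62 [472. 251.] [0.619  0.3165 0.    ]
dish_amber 0.62 [474. 250.] 56.7 [0.6177 0.3188 0.0055] off [ 0.0897 -0.0038]
dish_amber 0.57 [319. 230.] 55.4 [0.5281 0.3311 0.0055] off [0.0002 0.0082]
   place 0.7 [320. 233.] [0.5286 0.3278 0.    ]
```

View pics/a11.png

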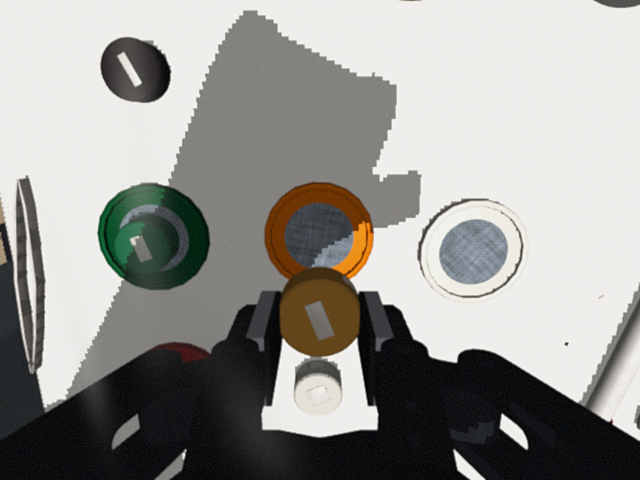

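```bash
python3 -m crank '[{"linear":[-0.0035,0.04,0],"dr":[0,0,0],"hand":-0.6},{"linear":[-0.0035,0.075,0],"dr":[0,0,0],"hand":-0.6},{"linear":[-0.0035,0.083,0],"dr":[0,0,0],"hand":-0.6},{"linear":[-0.0035,0.0865,0],"dr":[0,0,0],"hand":-0.6},{"linear":[-0.0035,0.0865,0],"dr":[0,0,0],"hand":-0.6},{"linear":[-0.0035,0.0865,0],"dr":[0,0,0],"hand":-0.6},{"linear":[-0.0035,0.0875,0],"dr":[0,0,0],"hand":-0.6},{"linear":[-0.0035,0.0875,0],"dr":[0,0,0],"hand":-0.6},{"linear":[-0.0035,0.0875,0],"dr":[0,0,0],"hand":-0.6}]'
```

```text
t: 18.8
eef_pos: [0.5282, 0.3273, 0.01]
tool_rot: [-0.5, 0.499, -0.5, 0.5]
contact_force: [-0.1, -0.0, -0.6]
gripper_width: 0.327
```

```bash
python3 -m crank '[{"linear":[0,0.0005,0],"dr":[0,0,0],"hand":-0.6},{"linear":[0,0.0005,0],"dr":[0,0,0],"hand":-0.1},{"linear":[0,0.0005,0],"dr":[0,0,0],"hand":0.0},{"linear":[0,0.0005,0],"dr":[0,0,0],"hand":0.0},{"linear":[0,0.0005,0],"dr":[0,0,0],"hand":0.0},{"linear":[0,-0.04,0],"dr":[0,0,0],"hand":0.0},{"linear":[0,-0.08,0],"dr":[0,0,0],"hand":0.2},{"linear":[0,-0.09,0],"dr":[0,0,0],"hand":0.2},{"linear":[0,-0.09,0],"dr":[0,0,0],"hand":0.2},{"linear":[0,-0.09,0],"dr":[0,0,0],"hand":0.2}]';python3 look.py a12 mount_amber dish_amber dish_white;python3 -m crank '[{"linear":[0.099,0,0],"dr":[0,0,0],"hand":0.2},{"linear":[0.099,0,0],"dr":[0,0,0],"hand":0.2},{"linear":[0.099,0.0,0],"dr":[0,0,0],"hand":0.2},{"linear":[0.099,0.03,0],"dr":[0,0,0],"hand":0.2},{"linear":[0.099,0.03,0],"dr":[0,0,0],"hand":0.2},{"linear":[0.099,0.03,0],"dr":[0,0,0],"hand":0.2},{"linear":[0.099,0.03,0],"dr":[0,0,0],"hand":0.2},{"linear":[0.099,0.03,0],"dr":[0,0,0],"hand":0.2}]';python3 look.py a13 mount_white; python3 -c "
import cv2,numpy as np
a=cv2.imread('pics/a12.png');b=cv2.imread('pics/a13.png')
cv2.imwrite('pics/c2.png',cv2.resize(np.hstack([a,b]),(800,300)))"
```

```text
t: 19.63
eef_pos: [0.5281, 0.3272, 0.0997]
tool_rot: [-0.5, 0.499, -0.5, 0.501]
contact_force: [-0.3, -0.4, -0.1]
gripper_width: 0.6
[-0.09  0.67 -0.79  1.76  0.57  0.96 -1.12] [0.5275 0.3265 0.0985]
mount_amber 0.63 [319. 243.] 28.5 [0.5272 0.3266 0.0075] off [0.0002 0.0002]
mount_amber 0.31 [150. 251.] 31.6 [0.4299 0.3218 0.0075] off [-0.0973 -0.0046]
   place 0.88 [318. 240.] [0.5267 0.3268 0.    ]
dish_amber 0.58 [319. 243.] 54.8 [0.5273 0.3265 0.0055] off [0.0006 0.    ]
dish_white 0.87 [471. 258.] 55.0 [0.6161 0.3174 0.0055] off [ 0.0894 -0.0094]
dish_white 0.61 [150. 251.] 31.8 [0.429  0.3217 0.0055] off [-0.0981 -0.005 ]
   place 0.78 [467. 257.] [0.616  0.3165 0.    ]
t: 20.65
eef_pos: [0.5278, 0.2299, 0.0702]
tool_rot: [0.501, -0.5, 0.5, -0.5]
contact_force: [-0.6, -0.1, -0.2]
gripper_width: 0.599
[ 0.07  0.65 -0.78  1.88  0.6   0.86 -1.02] [0.5279 0.2297 0.0702]
mount_white 0.91 [318. 263.] 32.4 [0.5277 0.228  0.0085] off [-0.0002 -0.0016]
   place 0.97 [317. 255.] [0.5274 0.2291 0.    ]
```

View pics/c2.png

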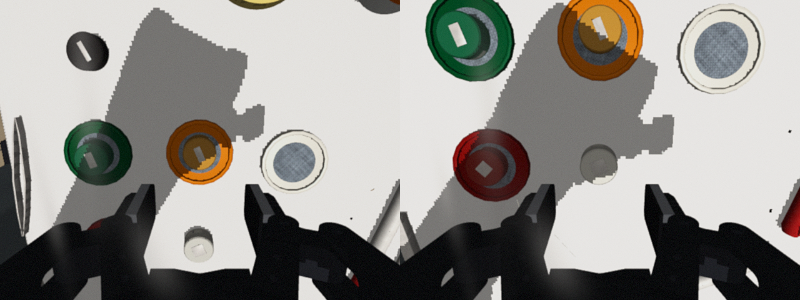

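Amber sits centred in its dish (319,243); the white mount is at (318,263), just below image centre, ready for grasping.

```bash
python3 -m crank '[{"linear":[0.001,0.035,0],"dr":[0,0,0],"hand":0.2},{"linear":[0.001,0.065,0],"dr":[0,0,0],"hand":0.2},{"linear":[0.001,0.065,0],"dr":[0,0,0],"hand":0.2},{"linear":[0.001,0.065,0],"dr":[0,0,0],"hand":0.2},{"linear":[0.001,0.065,0],"dr":[0,0,0],"hand":-0.6},{"linear":[0.001,0.065,0],"dr":[0,0,0],"hand":-0.6},{"linear":[0.001,0.065,0],"dr":[0,0,0],"hand":-0.6},{"linear":[0.001,0.065,0],"dr":[0,0,0],"hand":-0.6},{"linear":[0.001,0.065,0],"dr":[0,0,0],"hand":-0.6},{"linear":[0.001,0.065,0],"dr":[0,0,0],"hand":-0.6}]' 40;  python3 -m crank '[{"linear":[0,-0.04,0],"dr":[0,0,0],"hand":-0.6},{"linear":[0,-0.08,0],"dr":[0,0,0],"hand":-0.6},{"linear":[-0.089,-0.092,0.089],"dr":[0,0,0],"hand":-0.6},{"linear":[-0.089,-0.092,0.089],"dr":[0,0,0],"hand":-0.6},{"linear":[-0.089,-0.092,0.089],"dr":[0,0,0],"hand":-0.6},{"linear":[-0.089,-0.092,0.089],"dr":[0,0,0],"hand":-0.6},{"linear":[-0.089,-0.092,0.089],"dr":[0,0,0],"hand":-0.6},{"linear":[-0.089,-0.092,0.089],"dr":[0,0,0],"hand":-0.6},{"linear":[-0.089,-0.092,0.089],"dr":[0,0,0],"hand":-0.6},{"linear":[-0.089,-0.092,0.089],"dr":[0,0,0],"hand":-0.6}]';python3 -m crank '[{"linear":[0,0,0],"dr":[0,0,0],"hand":-0.6},{"linear":[0,0,0],"dr":[0,0,0],"hand":-0.6}]';python3 look.py a14 mount_white dish_white
```

```text
t: 21.63
eef_pos: [0.5288, 0.2283, 0.0063]
tool_rot: [0.501, -0.499, 0.5, -0.501]
contact_force: [-1.2, 0.0, 7.5]
gripper_width: 0.328
t: 22.47
eef_pos: [0.616, 0.3146, 0.0961]
tool_rot: [-0.499, 0.5, -0.5, 0.501]
contact_force: [0.8, -0.2, -0.3]
gripper_width: 0.331
t: 22.63
eef_pos: [0.6164, 0.3152, 0.0962]
tool_rot: [-0.5, 0.5, -0.5, 0.5]
contact_force: [-0.7, 0.3, -0.0]
gripper_width: 0.326
[-0.07  0.77 -0.76  1.58  0.59  1.04 -1.  ] [0.6165 0.3155 0.0962]
mount_white 0.94 [319. 315.] 46.9 [0.6172 0.2722 0.0085] off [ 0.0007 -0.0434]
mount_white 0.48 [ 45. 368.] 50.4 [0.4478 0.2366 0.0085] off [-0.1687 -0.0791]
   place 0.76 [320. 305.] [0.6175 0.2748 0.    ]
dish_white 0.61 [322. 235.] 54.9 [0.6186 0.3214 0.0055] off [0.002  0.0056]
   place 0.81 [323. 238.] [0.6194 0.3178 0.    ]
```

View pics/a14.png

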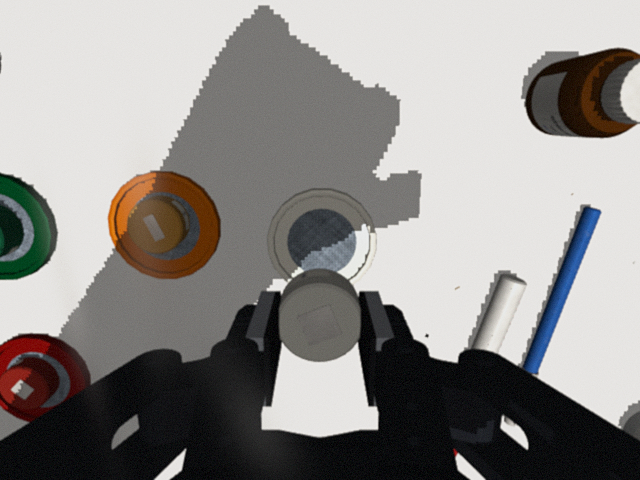

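```bash
python3 -m crank '[{"linear":[-0.0015,0.04,0.0015],"dr":[0,0,0],"hand":-0.6},{"linear":[-0.0015,0.075,0.0015],"dr":[0,0,0],"hand":-0.6},{"linear":[-0.0015,0.083,0.0015],"dr":[0,0,0],"hand":-0.6},{"linear":[-0.0015,0.0865,0.0015],"dr":[0,0,0],"hand":-0.6},{"linear":[-0.0015,0.0865,0.0015],"dr":[0,0,0],"hand":-0.6},{"linear":[-0.0015,0.0865,0.0015],"dr":[0,0,0],"hand":-0.6},{"linear":[-0.0015,0.0875,0.0015],"dr":[0,0,0],"hand":-0.6},{"linear":[-0.0015,0.0875,0.0015],"dr":[0,0,0],"hand":-0.6},{"linear":[-0.0015,0.0875,0.0015],"dr":[0,0,0],"hand":-0.6}]'
```

```text
t: 23.63
eef_pos: [0.6184, 0.3177, 0.0092]
tool_rot: [-0.5, 0.5, -0.5, 0.5]
contact_force: [0.6, 0.5, 0.5]
gripper_width: 0.326
```

```bash
python3 -m crank '[{"linear":[0,0.0005,0],"dr":[0,0,0],"hand":-0.6},{"linear":[0,0.0005,0],"dr":[0,0,0],"hand":-0.1},{"linear":[0,0.0005,0],"dr":[0,0,0],"hand":0.0},{"linear":[0,0.0005,0],"dr":[0,0,0],"hand":0.0},{"linear":[0,0.0005,0],"dr":[0,0,0],"hand":0.0},{"linear":[0,-0.04,0],"dr":[0,0,0],"hand":0.0},{"linear":[0,-0.08,0],"dr":[0,0,0],"hand":0.0},{"linear":[0,-0.12,0],"dr":[0,0,0],"hand":0.2},{"linear":[0.02,-0.2,-0.1],"dr":[0,0,0],"hand":0.2},{"linear":[0.02,-0.2,-0.1],"dr":[0,0,0],"hand":0.2}]';python3 -m crank '[{"linear":[0,-0.1,-0.06],"dr":[0,0,0],"hand":0.2},{"linear":[0,-0.1,-0.06],"dr":[0,0,0],"hand":0.2},{"linear":[0,-0.1,-0.06],"dr":[0,0,0],"hand":0.2},{"linear":[0,-0.1,-0.06],"dr":[0,0,0],"hand":0.2},{"linear":[0,-0.1,-0.06],"dr":[0,0,0],"hand":0.2},{"linear":[0,-0.1,-0.06],"dr":[0,0,0],"hand":0.2}]';python3 look.py a15
```

```text
t: 24.47
eef_pos: [0.5545, 0.3051, 0.1821]
tool_rot: [-0.5, 0.498, -0.501, 0.501]
contact_force: [-0.1, -0.1, 0.8]
gripper_width: 0.598
t: 24.97
eef_pos: [0.4942, 0.3041, 0.2796]
tool_rot: [-0.499, 0.5, -0.5, 0.501]
contact_force: [0.9, -1.1, 0.3]
gripper_width: 0.601
[ 0.05  0.43 -0.93  1.68  0.36  1.22 -0.97] [0.4942 0.3038 0.2788]
mount_red 0.86 [264. 267.] 15.6 [0.437  0.2258 0.0065] off [-0.0565 -0.0777]
mount_red 0.66 [270. 338.] 14.7 [0.4406 0.1437 0.0065] off [-0.0527 -0.1598]
   place 0.92 [264. 263.] [ 0.4365  0.2282 -0.    ]
mount_green 0.71 [255. 173.] 17.1 [0.432  0.3236 0.009 ] off [-0.0615  0.0196]
   place 0.78 [258. 170.] [0.4334 0.3255 0.    ]
mount_amber 0.78 [355. 168.] 16.2 [0.5285 0.3286 0.0075] off [0.035  0.0243]
   place 0.59 [259. 169.] [0.4348 0.3265 0.    ]
   place 0.56 [354. 166.] [0.5288 0.3293 0.    ]
mount_white 0.85 [448. 178.] 17.8 [0.6198 0.3194 0.0085] off [0.1262 0.0148]
   place 0.57 [443. 177.] [0.6177 0.3189 0.    ]
mount_black_a 0.82 [270. 338.] 15.1 [0.4413 0.1454 0.008 ] off [-0.0522 -0.1589]
mount_black_a 0.61 [255.  72.] 19.1 [0.4357 0.4156 0.008 ] off [-0.058   0.1106]
   place 0.77 [271. 334.] [0.441  0.1459 0.    ]
   place 0.71 [254.  73.] [0.4334 0.4159 0.    ]
dish_red 0.97 [265. 266.] 30.2 [0.4383 0.2272 0.0055] off [-0.0553 -0.0773]
   place 0.97 [267. 267.] [0.4391 0.2245 0.    ]
dish_green 0.77 [257. 170.] 33.0 [0.4333 0.3265 0.0055] off [-0.0604  0.0218]
dish_green 0.57 [444. 179.] 33.4 [0.6178 0.3176 0.0055] off [0.1235 0.013 ]
   place 0.85 [259. 169.] [0.4352 0.3267 0.    ]
dish_amber 0.88 [354. 169.] 32.1 [0.5285 0.3274 0.0055] off [0.0345 0.0228]
   place 0.92 [352. 168.] [0.5269 0.3281 0.    ]
dish_white 0.89 [445. 179.] 33.6 [0.6182 0.318  0.0055] off [0.1239 0.0134]
dish_white 0.39 [354. 168.] 17.2 [0.529  0.3289 0.0055] off [0.035  0.0242]
   place 0.91 [445. 176.] [0.6194 0.3197 0.    ]
```

View pics/a15.png

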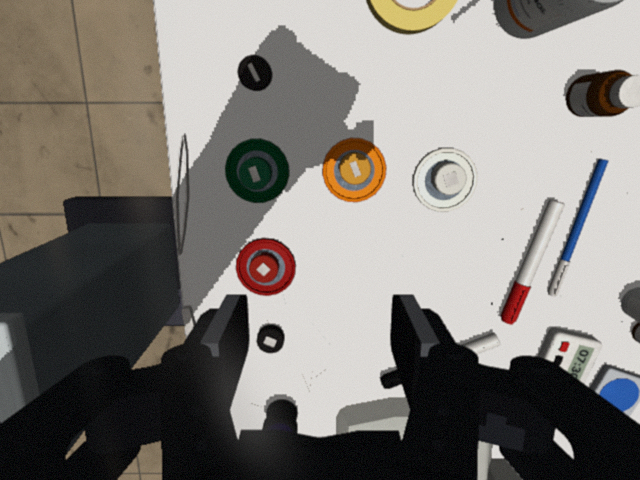

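```bash
python3 -c "
from station import bot
print(bot.hand_in())"
```

```text
the job is handed in; nothing more can be done
None
```

I moved the red, green, amber and white mounts, in that order, into the dishes of their own colours. I gripped each one upright, set it down on the felt, released it, and handed the job in at about 25 s of the 88 s.

- **Mounts:** the last wrist picture shows all four polished face up and inside the rims. They measured within about 3 mm of their dish centres. Green is the farthest off, about 3 mm, and should still be wholly on the felt.
- **Dishes and black mounts:** their last positions agree with the first camera fixes to within about 3 mm, and I saw no sign that any of them moved.
- **Forces and arm:** the highest wrist force I saw reported was about 7.5 N. At hand-in the gripper was open and clear, about 0.28 m above the worktop.
- **Disagreements:** the networks sometimes gave the wrong colour (a black mount reported as red, for example), which I resolved from the pictures. The first wide wrist view was about 4–6 mm off and I replaced it with closer looks. I did not measure flatness; it is judged from the pictures only.

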